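# Pull the fan cassette from the lathe's speed drive

### The job

The cooling fan of the wood lathe's speed drive has clogged with dust. Turn the red main switch on its box counter-clockwise to off, as far as it goes, then squeeze the two yellow catches of the fan cassette sitting in the top of the drive and lift the cassette straight up until its underside is a good 5 cm above the drive. Finish while still holding it there, level, by its squeezed catches, and leave everything else on the bench where it is.

Things in the scene. Friction and masses are not known exactly. Their poses are not given: they have to be found in the camera images.
- drive: Light-grey variable-speed drive, upright on a steel bracket bolted to the bench; casing 140 (x) x 110 (y) x 170 mm, flat top 176 mm above the bench. Origin on the bench under its centre, z up, -x its dark front with keypad. Fixed; its place and yaw vary. The fan well in its top is centred at x = +25, y = 0 mm.
- cassette: Black fan cassette in the drive's top, 100 to 200 g. Origin at the centre of its underside; z up, same x and y directions as the drive. Seated, its underside is 36 mm below the drive's flat top and its hood stands 35 mm proud of it: a black cap 64 (x) x 44 (y) x 35 mm with a 40 mm fan. On its +y and -y sides stands a yellow catch. It is stopped by the catches until both are squeezed in, then slides straight up with 1 mm play.
- catch_left (a joint): How far the yellow catch on the cassette's +y side is squeezed in (m): 0 out (hooked under the drive's top plate), 0.007 fully in. The hook is free from 0.004. Sprung: 2.4 N to start, 6.6 N fully in; springs back when let go.
- catch_right (a joint): The same for the catch on the -y side.
- pad_left (a point): Middle of the outer face of the +y catch's thumb pad, which is 26 mm long (x) and 26 mm high; its lower edge is 4 mm, this point 17 mm above the drive's flat top. The two pads' outer faces are 62 mm apart at rest and 48 mm when both are fully in; nothing stands beside them above the drive's top.
- pad_right (a point): The same on the -y side.
- spare: A second, identical cassette standing loose on the bench (the replacement). Leave it.
- switch_box: Grey box 110 x 90 x 55 mm screwed to the bench, with a round yellow plate on top and the red main switch on it. Origin under its centre. Fixed; its place and yaw vary.
- main_switch (a joint): Rotary main switch (rad): 0 on, grows turning counter-clockwise seen from above to 1.047 (60 degrees), off, at its stop. Stays where it is left; friction 0.06 N m. At 0 the bar handle lies along the box's x axis.
- switch_grip (a point): Grip point of the red bar handle, on the switch's vertical axis, 82 mm above the bench; its x axis runs along the bar and turns with it. The bar is 50 mm long, 12 mm wide, its top 92 mm and its foot (a red disc of 44 mm) 64 mm above the bench.
- dust_brush: Hand brush lying on the bench near the robot. Leave it.
- screwdriver: Screwdriver lying on the bench. Leave it.
- ferrule: Brass ring, 38 mm across, 22 mm high. Leave it.
- billet: Dark square billet, 240 x 34 x 34 mm. Leave it.
- chanter_bell: Turned light-wood bell piece standing upright, 125 mm high, foot 62 mm across. Leave it.
- wax_jar: Jar with a steel lid, 62 mm across, 62 mm high. Leave it.
There are look-alikes about, which are no part of the job. Leave any orange look-alike of the cassette alone.

How it is judged:
By the outcome, as a careful person would: the job done as asked, in the order asked, and still so for the second after the job is handed in, while the arm keeps its last pose, push and grip.
It also fails if it takes over 58 s, if anything falls off the work surface, if the arm or the gripper's body presses on something with over 40 N, if the wrist force passes 120 N, or if a joint passes its speed limit or range.

### The arm

A 6-joint arm with a two-finger parallel gripper is mounted at the origin on the work surface. World frame = base frame: x ahead of the robot, y to its left, z up, the work surface at z = 0. Lengths are in m, angles in degrees, forces in N, time in s.
With the tool pointing down it reaches from about 0.375 to 0.9 m from the base axis. Payload 3.1 kg.
Tool frame: the origin (TCP) lies at the very end of the fingers, on their centre line; the grasp point (between the pads) lies 19 mm behind it (bot.hold_point_z is the z of the grasp point in the tool frame, in m); z points along the fingers, y is the direction in which the jaws open and shut (so a half turn about z gives the same grasp; the last joint's range is limited). The gripper opens to 87 mm and grips with 3 to 60 N. Pads are 19 mm wide; open, the fingers measure 117 mm over their backs; the gripper's body (75 mm by 190 mm) begins 51 mm behind the grasp point.
Start: joints at [-78.123, 30.224, 82.088, -0, 67.689, -10.227], TCP at [0.235, -0.579, 0.223] pointing down, gripper open.
Joint ranges: [-176.69, 176.69], [-43.24, 126.21], [12.49, 139.97], [-82, 262], [0, 151.66], [-163.58, 163.58]. Speed limits (degrees/s): [159.86, 159.86, 180, 180, 180, 180].

### API

Orientations are given as a 3x3 rotation matrix whose columns are the frame's x, y, z axes.
In Python, from rig import bot gives the robot as it stands.
- The arm moves only by the tool servo_tool, never from a script. Its argument "increments" is a list of rows, each a list of 3 entries, a list of its own where there are three numbers: the closure, from 0 (fully open) to 1 (shut), then the shift along the tool's x, y, z in mm, then the turn about the tool's z in degrees. In form: [[claw, [x, y, z], turn], ...]. A call has 1 to 5 rows; each row shifts and turns the commanded pose from where the row before left it, along the tool's axes as they then stand; what a row does not reach is not made up. A row lasts 1/8 s, in which the tool goes at most 62.5 mm and 10.7 degrees, less where a joint would pass 70% of its speed; a pose out of reach is approached as far as the arm can. A call with a gripper value outside its range is refused whole. The fingers move at their own pace and stop on an object; the grip force is fixed at half the most. Time passes only in rows, so rows that do not move let the fingers close. It gives the time, the measured TCP pose, the force and the opening at its end, in the units of the state.
- bot.read_state(): the state, without advancing time (a new reading comes with each control period).
- bot.capture(name): name is "side" or "top" or "wrist"; returns (picture, depth): 420x560x3 uint8, blue, green, red; 420x560 float32, m along the optical axis (not along the pixel's ray), 0 where there is no reading.
- bot.camera_info(name): a dict with "K" (3x3 intrinsics, pixels), "R" (3x3) and "t" (3): a world point X has camera coordinates R X + t; the wrist camera has in their place "mount" (4x4, takes a point from camera to tool coordinates, whose origin is the TCP and whose axes are the flange's). Camera axes: x right, y down, z forward; pixel columns grow to the right and rows downward; lengths in m; the calibration is good to about 2 mm. A picture is of the moment at which its call begins: read the wrist's pose just before it. camera_info takes no time and is no camera call.
- bot.hand_in(): hands the job in, once; it reports no verdict.
Trained networks look in the newest picture that a camera, given by its name, has taken for a name from the list of things; names that differ only in an ending like _2 or _b are one class to them, and where a whole thing is asked for, a point or a joint stands for the part that bears it (a point fixed in the world has none). Each returns a list of dicts, best first, with "p" (0 to 1); they miss things now and then, are a little off and sometimes report something else, mostly with a low value. They report only what shows in the picture. A call takes as long as a camera call. They do not tell look-alikes from the thing itself.
- bot.find_in(camera, thing): "bbox" ([left, top, right, bottom] in pixels, round what is visible of it).
- bot.trace(camera, thing): "region" (420x560 bool, what is visible of it) and "bbox" ([left, top, right, bottom] in pixels, round what is visible of it).
The state is a dict: "time_s": time; "joint_positions": joint angles; "qvel": joint speeds; "tau": joint torques, N m; "position": TCP position; "tcp_rot": TCP orientation; "force": force on the tool from outside, world axes, zero at the start; "moment": the same for the moment, N m; "opening": opening from 0.0 (shut) to 1.0 (fully open).
Only numpy, scipy, OpenCV 4.12 (cv2) and the standard library are available. Lean on these libraries where they do the work, as an engineer would, in place of code of your own. Each camera call takes 0.05 s, during which the arm holds its last target.

## Working session

There is one attempt and no reset: what is moved stays moved. The work goes in short steps, Python scripts to look and compute and a tool call to move; the robot and the scene stay as the last step left them, time stands still between calls to the robot, and variables do not carry over. Pictures are saved under pics/ and viewed, and the job is handed in when it is done.

Besides the shell and the picture viewer there is one more tool, called after "Call:" in YAML: its name, and indented under it one key for each argument. servo_tool: Moves the arm, as the interface text tells. Its arguments: {"type":"object","properties":{"increments":{"type":"array","items":{"type":"array"}}},"required":["increments"]}

```bash
ls; mkdir -p pics; python3 - <<'E'
from rig import bot
import cv2,numpy as np
s=bot.read_state();print({k:np.round(v,3).tolist() for k,v in s.items()})
for n in ['top','side']:
    p,d=bot.capture(n);cv2.imwrite(f'pics/{n}1.png',p);np.save(f'pics/{n}1.npy',d)
    for t in ['drive','cassette','pad_left','switch_box','main_switch','spare']:
        print(n,t,[(np.round(r['bbox']).tolist(),round(r['p'],2)) for r in bot.find_in(n,t)][:4])
    print(bot.camera_info(n))
print(bot.camera_info('wrist'), bot.hold_point_z)
E
```

```text
pics
{'time_s': 0.0, 'joint_positions': [-78.124, 30.279, 82.156, -0.002, 67.69, -10.228], 'qvel': [0.072, 0.108, -0.044, -0.06, 0.035, 0.104], 'tau': [0.001, -44.004, -17.659, 0.063, 0.058, -0.0], 'position': [0.235, -0.578, 0.222], 'tcp_rot': [[0.926, 0.376, -0.0], [0.376, -0.926, 0.002], [0.0, -0.002, -1.0]], 'force': [0.83, -0.467, -0.229], 'moment': [0.043, 0.051, 0.039], 'opening': 1.001}
top drive [([302.0, 193.0, 345.0, 242.0], 0.92), ([388.0, 217.0, 410.0, 234.0], 0.36)]
top cassette [([356.0, 225.0, 378.0, 252.0], 0.88), ([271.0, 209.0, 290.0, 230.0], 0.87), ([317.0, 198.0, 336.0, 217.0], 0.77), ([354.0, 184.0, 375.0, 210.0], 0.65)]
top pad_left []
top switch_box [([209.0, 193.0, 243.0, 233.0], 0.87)]
top main_switch [([220.0, 203.0, 234.0, 219.0], 0.59), ([253.0, 272.0, 308.0, 283.0], 0.46)]
top spare [([256.0, 148.0, 277.0, 170.0], 0.89)]
{'K': array([[448.64172085,   0.        , 278.93890599],
       [  0.        , 448.64172085, 206.59214071],
       [  0.        ,   0.        ,   1.        ]]), 'R': array([[ 2.74551579e-03, -9.99995619e-01,  1.10679156e-03],
       [-9.
[... 814 characters left out ...]
7517, -0.58138015, -0.00962119],
       [-0.32221201,  0.46454923, -0.82484752],
       [ 0.48401949, -0.6679754 , -0.56527339]]), 't': array([0.47613066, 0.31480627, 1.11808939])}
{'K': array([[378.11538829,   0.        , 284.84009102],
       [  0.        , 378.11538829, 203.61808517],
       [  0.        ,   0.        ,   1.        ]]), 'mount': array([[ 8.05691770e-04, -9.56200204e-01, -2.92712351e-01,
         8.01505394e-02],
       [ 9.99999455e-01,  5.76164388e-04,  8.70352154e-04,
         1.89692760e-04],
       [-6.63580474e-04, -2.92712893e-01,  9.56200147e-01,
        -1.61753623e-01],
       [ 0.00000000e+00,  0.00000000e+00,  0.00000000e+00,
         1.00000000e+00]])} -0.0187
```

```bash
python3 - <<'E'
import cv2
a=cv2.imread('pics/top1.png');cv2.imwrite('pics/top1c.png',cv2.resize(a[130:310,180:440],None,fx=3,fy=3,interpolation=cv2.INTER_CUBIC))
a=cv2.imread('pics/side1.png');cv2.imwrite('pics/side1c.png',cv2.resize(a[140:400,180:420],None,fx=2.3,fy=2.3,interpolation=cv2.INTER_CUBIC))
E
```

```text
(no output)
```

View pics/top1c.png

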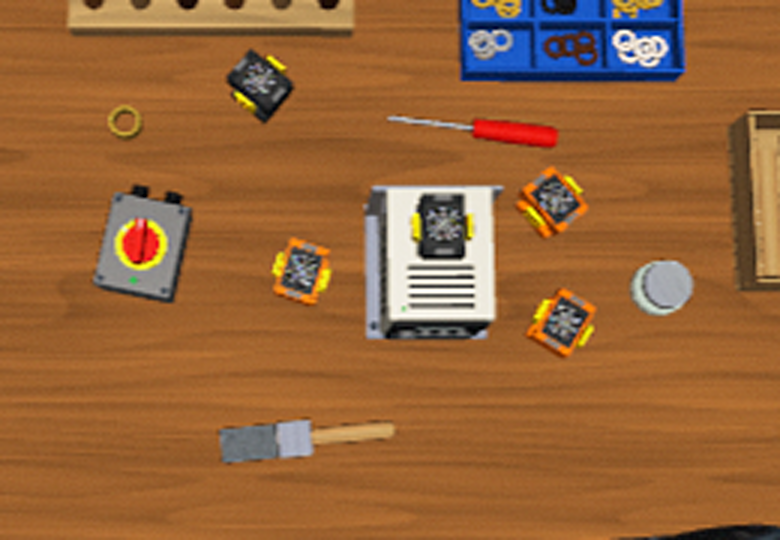

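View pics/side1c.png

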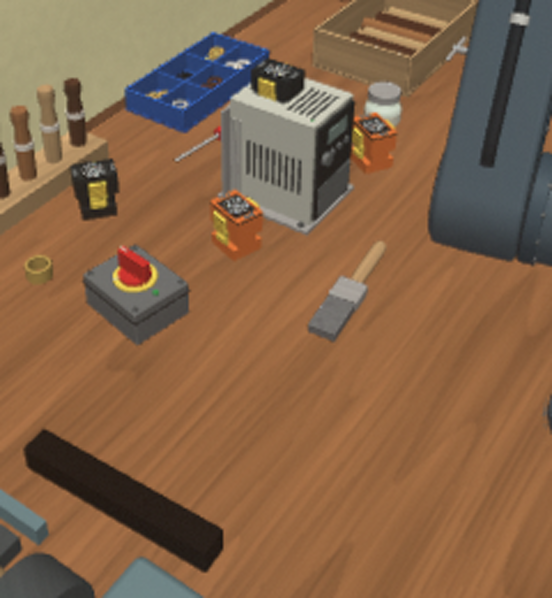

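View pics/top1.png

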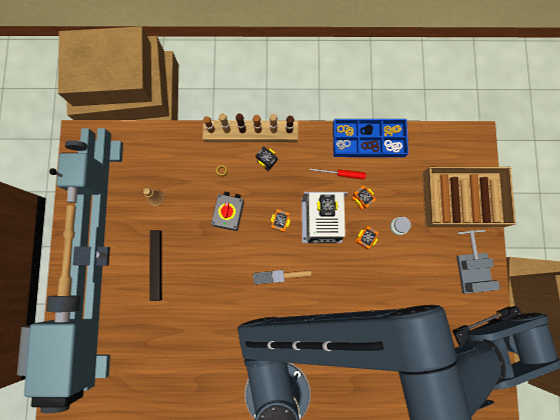

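```bash
cat > h.py <<'E'
import numpy as np,cv2
from rig import bot
def pix2w(n,u,v,z):
    c=bot.camera_info(n);K,R,t=c['K'],c['R'],c['t']
    d=R.T@np.linalg.inv(K)@np.array([u,v,1.]);o=-R.T@t
    return o+d*(z-o[2])/d[2]
def cloud(n,d):
    c=bot.camera_info(n);K=c['K']
    v,u=np.indices(d.shape);P=np.stack([(u-K[0,2])/K[0,0]*d,(v-K[1,2])/K[1,1]*d,d],-1)
    return P
def world(n,d):
    c=bot.camera_info(n);return (cloud(n,d)-c['t'])@c['R']
def wristworld(d,s):
    c=bot.camera_info('wrist');M=c['mount'];P=cloud('wrist',d)@M[:3,:3].T+M[:3,3]
    return P@np.array(s['tcp_rot']).T+np.array(s['position'])
E
python3 - <<'E'
from h import *
p=cv2.imread('pics/top1.png');d=np.load('pics/top1.npy');W=world('top',d)
def rect(m,name):
    P=W[m][:,:2].astype(np.float32);r=cv2.minAreaRect(P);print(name,m.sum(),np.round(P.mean(0),4),[np.round(x,4) for x in r])
reg=np.zeros(d.shape,bool);reg[185:250,295:350]=1
rect(reg&(abs(W[...,2]-.176)<.006),'drivetop')
rect(reg&(abs(W[...,2]-.211)<.007),'hood')
reg=np.zeros(d.shape,bool);reg[185:240,205:250]=1
rect(reg&(abs(W[...,2]-.055)<.006),'box')
hsv=cv2.cvtColor(p,cv2.COLOR_BGR2HSV)
red=reg&((hsv[...,0]<8)|(hsv[...,0]>172))&(hsv[...,1]>150)
rect(red,'red');rect(reg&(hsv[...,0]>22)&(hsv[...,0]<35)&(hsv[...,1]>150),'yellow')
rect(red&(W[...,2]>.082),'bar')
print(W[red][:,2].round(3))
E
```

```text
drivetop 1137 [ 0.5668 -0.1528] [array([ 0.5761, -0.1537]), array([0.1442, 0.1103]), np.float64(0.1275)]
hood 307 [ 0.6037 -0.1524] [array([ 0.6035, -0.1516]), array([0.062 , 0.0601]), np.float64(1.6875)]
box 632 [0.6055 0.1755] [array([0.6071, 0.1757]), array([0.0897, 0.1094]), np.float64(78.2749)]
red 115 [0.6048 0.1732] [array([0.6069, 0.1747]), array([0.0422, 0.0366]), np.float64(31.051)]
yellow 79 [0.5995 0.1707] [array([0.492 , 0.1045]), array([0.3236, 0.0556]), np.float64(31.477)]
bar 49 [0.6026 0.1757] [array([0.6068, 0.1753]), array([0.0121, 0.0484]), np.float64(81.0918)]
[0.091 0.085 0.08  0.093 0.074 0.059 0.099 0.097 0.089 0.096 0.069 0.07
 0.07  0.063 0.092 0.096 0.095 0.093 0.07  0.061 0.07  0.062 0.059 0.09
 0.091 0.093 0.092 0.063 0.067 0.061 0.066 0.066 0.061 0.064 0.095 0.09
 0.093 0.09  0.064 0.065 0.07  0.061 0.063 0.065 0.061 0.092 0.093 0.093
 0.086 0.065 0.063 0.066 0.063 0.062 0.062 0.068 0.094 0.094 0.092 0.091
 0.08  0.061 0.065 0.066 0.064 0.063 0.067 0.061 0.09  0.092 0.092 0.093
 0.082 0.063 0.065 0.063 0.06  0.066 0.062 0.092 0.094 0.092 0.097 0.079
 0.065 0.062 0.067 0.066 0.067 0.095 0.09  0.095 0.097 0.064 0.066 0.062
 0.068 0.063 0.094 0.101 0.088 0.083 0.068 0.063 0.064 0.065 0.095 0.089
 0.091 0.085 0.061 0.061 0.068 0.083 0.08 ]
```

Call:
servo_tool:
  increments:
    - [0,[0,0,-50],0]
    - [0,[39,-35,0],0]
    - [0,[39,-35,0],0]
    - [0,[39,-35,0],0]
    - [0,[39,-35,0],0]

```text
time_s: 1.32
position: [0.3276, -0.3892, 0.2728]
tcp_rot: [[0.927, 0.376, 0.001], [0.376, -0.927, -0.0], [0.0, 0.001, -1.0]]
force: [-0.4, 0.2, 0.2]
opening: 1.001
```

Call:
servo_tool:
  increments:
    - [0,[39,-35,0],0]
    - [0,[39,-35,0],0]
    - [0,[39,-35,0],0]
    - [0,[39,-35,0],0]
    - [0,[39,-35,0],0]

```text
time_s: 1.95
position: [0.4426, -0.1536, 0.2729]
tcp_rot: [[0.927, 0.376, 0.001], [0.376, -0.927, -0.001], [0.001, 0.001, -1.0]]
force: [-0.1, -0.1, 0.7]
opening: 0.999
```

Call:
servo_tool:
  increments:
    - [0,[39,-35,0],0]
    - [0,[39,-35,0],0]
    - [0,[39,-35,0],0]
    - [0,[39,-35,0],0]
    - [0,[39,-35,0],0]

```text
time_s: 2.58
position: [0.5574, 0.0821, 0.2728]
tcp_rot: [[0.926, 0.376, 0.001], [0.376, -0.926, -0.0], [0.001, 0.0, -1.0]]
force: [1.0, -0.6, -0.5]
opening: 1.003
```

Call:
servo_tool:
  increments:
    - [0,[30,-20,0],0]
    - [0,[0,0,20],10]
    - [0,[0,0,20],10]
    - [0,[0,0,0],10]
    - [0,[0,0,0],4]

```text
time_s: 3.2
position: [0.5768, 0.1103, 0.2322]
tcp_rot: [[0.978, -0.209, -0.001], [-0.209, -0.978, 0.0], [-0.001, 0.0, -1.0]]
force: [-0.4, -0.6, 0.6]
opening: 0.999
```

Call:
servo_tool:
  increments:
    - [0,[8,-35,0],0]
    - [0,[8,-35,0],0]
    - [0,[0,0,0],0]

```text
time_s: 3.58
position: [0.6078, 0.1774, 0.2325]
tcp_rot: [[0.979, -0.203, 0.001], [-0.203, -0.979, 0.001], [0.001, -0.001, -1.0]]
force: [0.7, -0.5, 0.0]
opening: 0.997
```

```bash
python3 - <<'E'
from h import *
s=bot.read_state();p,d=bot.capture('wrist');cv2.imwrite('pics/w1.png',p);np.save('pics/w1.npy',d)
print(s['position'],s['joint_positions'])
W=wristworld(d,s)
hsv=cv2.cvtColor(p,cv2.COLOR_BGR2HSV)
def rect(m,name):
    P=W[m][:,:2].astype(np.float32);r=cv2.minAreaRect(P);print(name,m.sum(),np.round(P.mean(0),4),np.median(W[m][:,2]).round(4),[np.round(x,4) for x in r])
red=((hsv[...,0]<8)|(hsv[...,0]>172))&(hsv[...,1]>150)&(d>0)&(W[...,2]>.05)&(W[...,2]<.1)
rect(red&(W[...,2]>.086),'bar');rect(red&(W[...,2]<.07),'foot');rect((abs(W[...,2]-.055)<.003)&(d>0)&(np.hypot(W[...,0]-.607,W[...,1]-.175)<.09),'box')
E
```

```text
[0.60780748 0.17740467 0.23250448] [6.16199101e+00 3.02423435e+01 8.02853699e+01 2.76018512e-02
 6.94029970e+01 1.07892869e+02]
bar 682 [0.6052 0.1744] 0.0914 [array([0.6059, 0.1743]), array([0.012 , 0.0495]), np.float64(82.8671)]
foot 977 [0.6059 0.1736] 0.0635 [array([0.6059, 0.1739]), array([0.0408, 0.0393]), np.float64(82.8083)]
box 8546 [0.6099 0.1735] 0.0546 [array([0.6059, 0.1743]), array([0.0891, 0.1093]), np.float64(78.3808)]
```

View pics/w1.png

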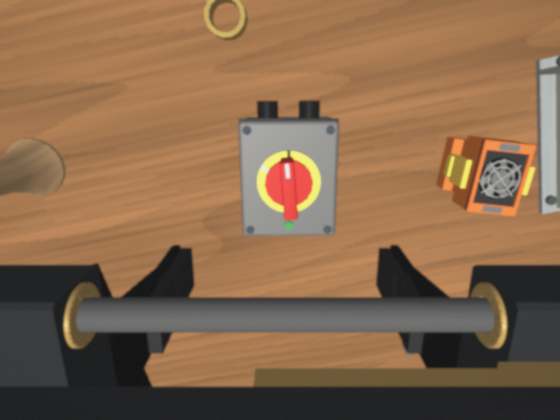

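Call:
servo_tool:
  increments:
    - [0,[-1,3,40],-3]
    - [0,[0,0,40],0]
    - [0,[0,0,40],0]
    - [0.4,[0,0,30],0]
    - [0.4,[0,0,12],0]

```text
time_s: 4.25
position: [0.6038, 0.1715, 0.0687]
tcp_rot: [[0.988, -0.156, -0.004], [-0.156, -0.988, -0.001], [-0.004, 0.001, -1.0]]
force: [0.2, -0.3, -0.5]
opening: 0.856
```

Call:
servo_tool:
  increments:
    - [1,[0,0,0],0]
    - [1,[0,0,0],0]
    - [1,[0,0,0],0]
    - [1,[0,0,0],0]
    - [1,[0,0,0],0]

```text
time_s: 4.88
position: [0.6056, 0.1728, 0.071]
tcp_rot: [[0.988, -0.154, 0.001], [-0.154, -0.988, 0.0], [0.001, -0.0, -1.0]]
force: [0.4, -0.5, -0.2]
opening: 0.286
```

Call:
servo_tool:
  increments:
    - [1,[0,0,0],0]
    - [1,[0,0,0],0]
    - [1,[0,0,0],0]

```text
time_s: 5.25
position: [0.6059, 0.1746, 0.0707]
tcp_rot: [[0.988, -0.155, 0.001], [-0.155, -0.988, 0.003], [0.001, -0.003, -1.0]]
force: [0.5, 6.2, 0.8]
opening: 0.134
```

Call:
servo_tool:
  increments:
    - [1,[0,0,0],-9]
    - [1,[0,0,0],-9]
    - [1,[0,0,0],-9]
    - [1,[0,0,0],-9]
    - [1,[0,0,0],-9]

```text
time_s: 5.88
position: [0.6059, 0.1748, 0.0707]
tcp_rot: [[0.806, 0.592, 0.001], [0.592, -0.806, 0.003], [0.003, -0.002, -1.0]]
force: [0.0, 4.8, -1.0]
opening: 0.134
```

Call:
servo_tool:
  increments:
    - [1,[0,0,0],-5]
    - [1,[0,0,0],-4]
    - [1,[0,0,0],-2]
    - [1,[0,0,0],0]

```text
time_s: 6.38
position: [0.6059, 0.1748, 0.0707]
tcp_rot: [[0.681, 0.732, 0.001], [0.732, -0.681, 0.003], [0.003, -0.001, -1.0]]
force: [-1.5, 5.5, 0.6]
opening: 0.133
```

```bash
python3 - <<'E'
from h import *
s=bot.read_state();R=s['tcp_rot'];print(np.degrees(np.arctan2(R[1][0],R[0][0])),s['moment'],s['force'],s['joint_positions'])
E
```

```text
47.07165712709523 [ 0.96477223 -0.05151276  0.0261897 ] [-1.45263527  5.5346169   0.56639836] [ 5.86696642 41.63967947 87.91817182  0.23360181 50.34216465 48.64626386]
```

Call:
servo_tool:
  increments:
    - [1,[0,0,0],-2]
    - [1,[0,0,0],0]

```text
time_s: 6.62
position: [0.6059, 0.1748, 0.0707]
tcp_rot: [[0.656, 0.755, 0.001], [0.755, -0.656, 0.004], [0.004, -0.001, -1.0]]
force: [0.9, 5.1, -0.3]
opening: 0.136
```

```bash
cat > st.py <<'E'
from h import *
s=bot.read_state();R=s['tcp_rot'];print('yaw',np.degrees(np.arctan2(R[1][0],R[0][0])).round(2),s['moment'].round(3),s['force'].round(2),np.round(s['position'],4),s['time_s'],s['opening'])
E
python3 st.py
```

```text
yaw 49.01 [ 0.969 -0.039 -0.215] [ 0.89  5.13 -0.27] [0.6059 0.1748 0.0707] 6.625 0.13572469261134074
```

Call:
servo_tool:
  increments:
    - [1,[0,0,0],-2]
    - [1,[0,0,0],0]

```text
time_s: 6.88
position: [0.6059, 0.1748, 0.0708]
tcp_rot: [[0.631, 0.776, 0.001], [0.776, -0.631, 0.004], [0.004, -0.002, -1.0]]
force: [0.3, 5.6, 0.1]
opening: 0.139
```

```bash
python3 st.py
```

```text
yaw 50.89 [ 0.862 -0.137 -0.656] [0.33 5.61 0.06] [0.6059 0.1748 0.0708] 6.875 0.13878773313808634
```

Call:
servo_tool:
  increments:
    - [0,[0,0,0],0]
    - [0,[0,0,0],0]
    - [0,[0,0,0],0]
    - [0,[0,0,0],0]
    - [0,[0,0,-20],0]

```text
time_s: 7.5
position: [0.604, 0.1723, 0.0892]
tcp_rot: [[0.628, 0.778, -0.004], [0.778, -0.628, -0.001], [-0.003, -0.003, -1.0]]
force: [0.1, 0.1, 0.3]
opening: 0.622
```

Call:
servo_tool:
  increments:
    - [0,[0,0,-45],0]
    - [0,[0,0,-50],0]
    - [0,[0,0,-50],0]
    - [0,[0,0,-50],0]
    - [0,[0,0,0],0]

```text
time_s: 8.12
position: [0.6083, 0.1729, 0.291]
tcp_rot: [[0.628, 0.778, 0.011], [0.778, -0.628, 0.001], [0.008, 0.008, -1.0]]
force: [0.2, -0.3, -1.5]
opening: 0.997
```

```bash
python3 st.py; python3 - <<'E'
from h import *
s=bot.read_state();p,d=bot.capture('wrist');cv2.imwrite('pics/w2.png',p)
W=wristworld(d,s)
hsv=cv2.cvtColor(p,cv2.COLOR_BGR2HSV)
def rect(m,name):
    P=W[m][:,:2].astype(np.float32);r=cv2.minAreaRect(P);print(name,m.sum(),np.round(P.mean(0),4),[np.round(x,4) for x in r])
red=((hsv[...,0]<8)|(hsv[...,0]>172))&(hsv[...,1]>150)&(d>0)&(W[...,2]>.05)&(W[...,2]<.1)
rect(red&(W[...,2]>.084),'bar')
rect((abs(W[...,2]-.055)<.003)&(d>0)&(np.hypot(W[...,0]-.607,W[...,1]-.175)<.09),'box')
E
```

```text
yaw 51.11 [-0.029 -0.034 -0.036] [ 0.17 -0.26 -1.46] [0.6083 0.1729 0.291 ] 8.125 0.9974284587888979
bar 498 [0.6047 0.1738] [array([0.606 , 0.1748]), array([0.049 , 0.0117]), np.float64(50.7036)]
box 6384 [0.6075 0.1767] [array([0.6054, 0.1745]), array([0.089 , 0.1095]), np.float64(78.4351)]
```

View pics/w2.png

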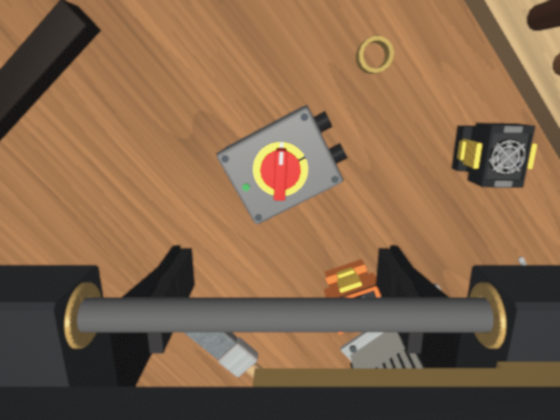

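Call:
servo_tool:
  increments:
    - [0,[0,0,0],10]
    - [0,[0,0,0],10]
    - [0,[0,0,0],10]
    - [0,[0,0,0],10]
    - [0,[0,0,0],10]

```text
time_s: 8.8
position: [0.6041, 0.1724, 0.2829]
tcp_rot: [[1.0, 0.013, -0.005], [0.013, -1.0, -0.001], [-0.005, 0.001, -1.0]]
force: [0.2, -0.5, 0.8]
opening: 1.001
```

Call:
servo_tool:
  increments:
    - [0,[-1,54,0],0]
    - [0,[-1,54,0],0]
    - [0,[-1,54,0],0]
    - [0,[-1,54,0],0]
    - [0,[-1,54,0],0]

```text
time_s: 9.43
position: [0.6042, -0.0987, 0.2831]
tcp_rot: [[1.0, 0.019, -0.004], [0.019, -1.0, 0.002], [-0.004, -0.002, -1.0]]
force: [1.0, -0.1, 0.2]
opening: 1.0
```

Call:
servo_tool:
  increments:
    - [0,[0,50,0],0]
    - [0,[0,0,0],0]
    - [0,[0,0,0],0]

```text
time_s: 9.8
position: [0.6055, -0.1468, 0.2836]
tcp_rot: [[1.0, 0.019, -0.004], [0.019, -1.0, 0.002], [-0.004, -0.002, -1.0]]
force: [-0.4, -0.2, 0.6]
opening: 0.999
```

```bash
python3 st.py; python3 - <<'E'
from h import *
s=bot.read_state();p,d=bot.capture('wrist');cv2.imwrite('pics/w3.png',p);np.save('pics/w3.npy',d)
W=wristworld(d,s)
hsv=cv2.cvtColor(p,cv2.COLOR_BGR2HSV)
def rect(m,name):
    P=W[m][:,:2].astype(np.float32);r=cv2.minAreaRect(P);print(name,m.sum(),np.round(P.mean(0),4),np.median(W[m][:,2]).round(4),[np.round(x,4) for x in r])
near=(d>0)&(np.hypot(W[...,0]-.58,W[...,1]+.153)<.12)
rect(near&(abs(W[...,2]-.176)<.003),'top');rect(near&(abs(W[...,2]-.211)<.003),'hood')
yel=near&(hsv[...,0]>20)&(hsv[...,0]<35)&(hsv[...,1]>150)&(W[...,2]>.17)
n,l,st,c=cv2.connectedComponentsWithStats(yel.astype(np.uint8))
for i in range(1,n):
    if st[i,4]>20:
        q=W[l==i];print(st[i],q.min(0).round(4),q.max(0).round(4),np.median(q,0).round(4))
for i in bot.find_in('wrist','pad_left')+bot.find_in('wrist','cassette'):print(i)
E
```

```text
yaw 1.06 [ 0.077  0.047 -0.033] [-0.44 -0.23  0.55] [ 0.6055 -0.1468  0.2836] 9.8 0.9990793181644804
top 14422 [ 0.5874 -0.1542] 0.1756 [array([ 0.5858, -0.1549]), array([0.125 , 0.1103]), np.float64(0.4116)]
hood 4694 [ 0.6044 -0.1546] 0.2103 [array([ 0.6031, -0.1548]), array([0.0646, 0.044 ]), np.float64(0.1571)]
[253 191   7  33  86] [ 0.5947 -0.1288  0.188 ] [ 0.6163 -0.1258  0.2059] [ 0.6117 -0.1285  0.1984]
[332 192   9  35 134] [ 0.5961 -0.1837  0.1882] [ 0.6166 -0.1806  0.2065] [ 0.6098 -0.1808  0.1993]
{'bbox': [248.7, 187.8, 260.7, 234.7], 'p': 0.7}
{'bbox': [388.6, 221.1, 418.1, 250.8], 'p': 0.56}
{'bbox': [452.8, 88.9, 477.0, 118.7], 'p': 0.48}
{'bbox': [382.3, 205.5, 463.0, 276.4], 'p': 0.9}
{'bbox': [246.8, 162.1, 346.4, 263.4], 'p': 0.78}
{'bbox': [122.6, 156.9, 195.6, 230.5], 'p': 0.72}
{'bbox': [386.5, 80.0, 474.8, 160.8], 'p': 0.65}
```

View pics/w3.png

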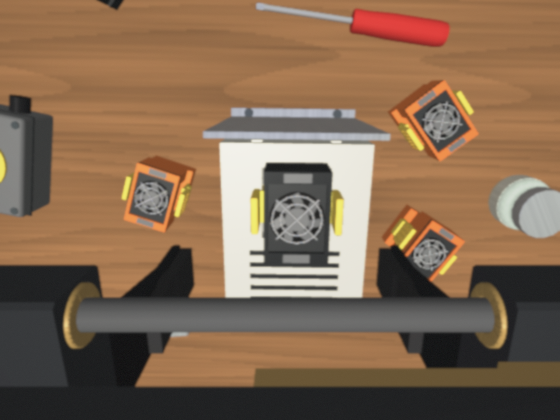

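Call:
servo_tool:
  increments:
    - [0,[-2,8,0],0.8]
    - [0,[0,0,30],0]
    - [0,[0,0,30],0]
    - [0,[0,0,0],0]
    - [0,[0,0,0],0]

```text
time_s: 10.58
position: [0.6056, -0.1556, 0.2267]
tcp_rot: [[1.0, 0.006, 0.002], [0.006, -1.0, -0.001], [0.002, 0.001, -1.0]]
force: [0.2, 0.5, 0.3]
opening: 1.0
```

```bash
python3 st.py
```

```text
yaw 0.32 [ 0.054 -0.027 -0.008] [0.15 0.51 0.34] [ 0.6056 -0.1556  0.2267] 10.575 0.9995172492099765
```

Call:
servo_tool:
  increments:
    - [0,[-2,-1,20],0]
    - [0,[0,0,18],0]
    - [0,[0,0,6],0]
    - [0,[0,0,0],0]
    - [0,[0,0,0],0]

```text
time_s: 11.2
position: [0.6036, -0.1548, 0.1828]
tcp_rot: [[1.0, 0.005, 0.002], [0.005, -1.0, -0.001], [0.002, 0.001, -1.0]]
force: [-0.1, 0.8, -0.5]
opening: 1.005
```

```bash
python3 st.py
```

```text
yaw 0.31 [ 0.041  0.042 -0.01 ] [-0.07  0.81 -0.48] [ 0.6036 -0.1548  0.1828] 11.2 1.0046726157234844
```

Well centred. Close.

Call:
servo_tool:
  increments:
    - [1,[0,0,0],0]
    - [1,[0,0,0],0]
    - [1,[0,0,0],0]
    - [1,[0,0,0],0]
    - [1,[0,0,0],0]

```text
time_s: 11.82
position: [0.6029, -0.1544, 0.1822]
tcp_rot: [[1.0, 0.005, 0.0], [0.005, -1.0, -0.0], [0.0, 0.0, -1.0]]
force: [-2.8, 0.4, 10.5]
opening: 0.517
```

Call:
servo_tool:
  increments:
    - [1,[0,0,0],0]
    - [1,[0,0,0],0]
    - [1,[0,0,0],0]

```text
time_s: 12.2
position: [0.6029, -0.1544, 0.1823]
tcp_rot: [[1.0, 0.005, 0.001], [0.005, -1.0, -0.0], [0.001, 0.0, -1.0]]
force: [-1.4, 0.7, 5.4]
opening: 0.521
```

```bash
python3 st.py
```

```text
yaw 0.31 [ 0.073  0.215 -0.06 ] [-1.39  0.7   5.38] [ 0.6029 -0.1544  0.1823] 12.2 0.5206032830298357
```

```bash
python3 - <<'E'
from h import *
p,d=bot.capture('side');a=p[140:260,240:380];cv2.imwrite('pics/s4.png',cv2.resize(a,None,fx=5,fy=5,interpolation=cv2.INTER_CUBIC))
p,d=bot.capture('wrist');cv2.imwrite('pics/w4.png',p)
E
```

```text
(no output)
```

View pics/s4.png

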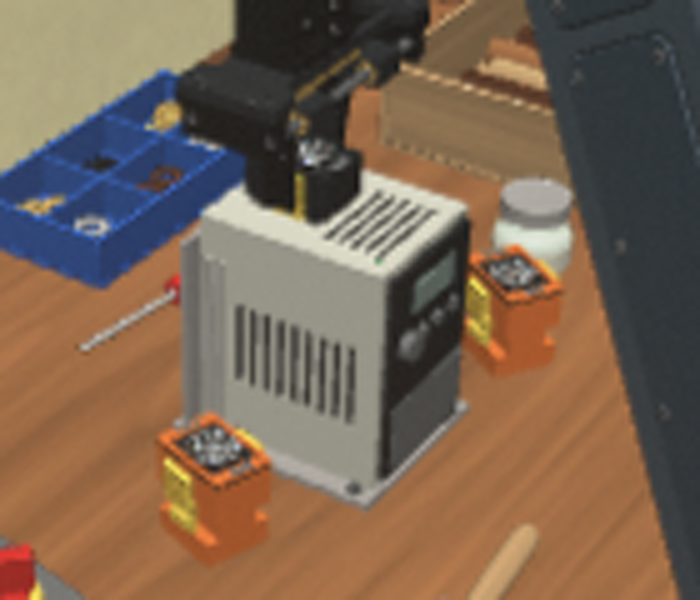

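View pics/w4.png

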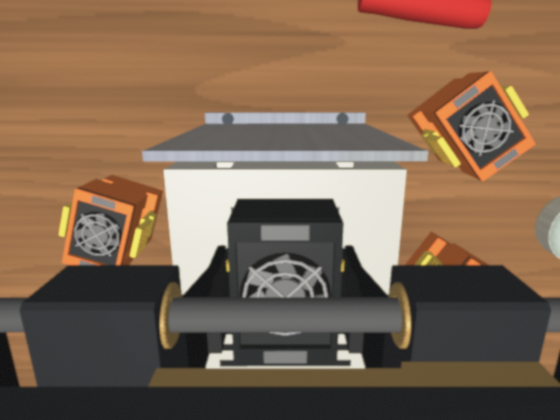

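Call:
servo_tool:
  increments:
    - [1,[0,0,-3],0]
    - [1,[0,0,-5],0]
    - [1,[0,0,0],0]

```text
time_s: 12.68
position: [0.6029, -0.1544, 0.1896]
tcp_rot: [[1.0, 0.005, 0.0], [0.005, -1.0, -0.0], [0.0, 0.0, -1.0]]
force: [-0.0, 0.3, -1.7]
opening: 0.512
```

```bash
python3 st.py
```

```text
yaw 0.3 [ 0.017  0.035 -0.028] [-0.01  0.28 -1.7 ] [ 0.6029 -0.1544  0.1896] 12.675 0.511530659115517
```

Call:
servo_tool:
  increments:
    - [1,[0,0,-8],0]
    - [1,[0,0,-10],0]
    - [1,[0,0,-10],0]
    - [1,[0,0,-10],0]
    - [1,[0,0,0],0]

```text
time_s: 13.3
position: [0.6035, -0.1547, 0.229]
tcp_rot: [[1.0, 0.005, 0.003], [0.005, -1.0, -0.001], [0.003, 0.001, -1.0]]
force: [-0.6, -0.8, -1.5]
opening: 0.518
```

Call:
servo_tool:
  increments:
    - [1,[0,0,-12],0]
    - [1,[0,0,-15],0]
    - [1,[0,0,-15],0]
    - [1,[0,0,-12],0]
    - [1,[0,0,0],0]

```text
time_s: 13.92
position: [0.6035, -0.1547, 0.2832]
tcp_rot: [[1.0, 0.005, 0.003], [0.005, -1.0, -0.001], [0.003, 0.001, -1.0]]
force: [0.1, -0.3, -2.4]
opening: 0.519
```

Call:
servo_tool:
  increments:
    - [1,[0,0,0],0]
    - [1,[0,0,0],0]
    - [1,[0,0,0],0]
    - [1,[0,0,0],0]

```text
time_s: 14.42
position: [0.6027, -0.1544, 0.2812]
tcp_rot: [[1.0, 0.005, -0.001], [0.005, -1.0, 0.0], [-0.001, -0.0, -1.0]]
force: [-0.3, 0.1, -1.4]
opening: 0.519
```

```bash
python3 st.py; python3 - <<'E'
from h import *
s=bot.read_state();p,d=bot.capture('wrist');cv2.imwrite('pics/w5.png',p)
W=wristworld(d,s);m=(d>0)&(np.hypot(W[...,0]-.603,W[...,1]+.154)<.045)&(W[...,2]>.29)&(W[...,2]<.33)&(np.abs(W[...,1]+.154)<.02)
q=W[m];print(m.sum(),np.median(q,0));A=np.c_[q[:,:2]-[.603,-.154],np.ones(len(q))]
k=abs(q[:,2]-np.median(q[:,2]))<.004;print(np.linalg.lstsq(A[k],q[k,2],rcond=None)[0])
p,d=bot.capture('side');a=p[110:300,200:380];cv2.imwrite('pics/s5.png',cv2.resize(a,None,fx=3,fy=3,interpolation=cv2.INTER_CUBIC))
p,d=bot.capture('top');a=p[130:310,180:440];cv2.imwrite('pics/t5.png',cv2.resize(a,None,fx=3,fy=3,interpolation=cv2.INTER_CUBIC))
E
```

```text
yaw 0.3 [-0.012  0.041 -0.011] [-0.29  0.08 -1.44] [ 0.6027 -0.1544  0.2812] 14.425 0.5187212076405525
12357 [ 0.61566491 -0.15401226  0.30786262]
[-0.00475305  0.00547984  0.30815784]
```

View pics/s5.png

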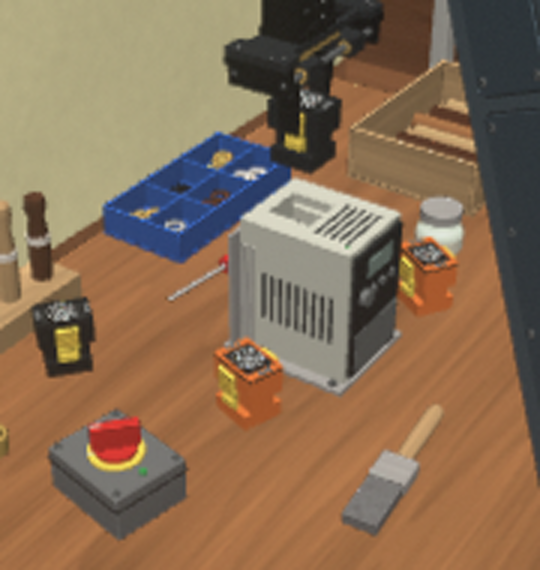

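View pics/w5.png

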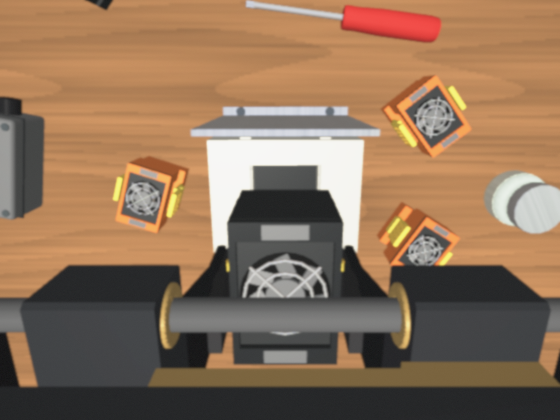

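View pics/t5.png

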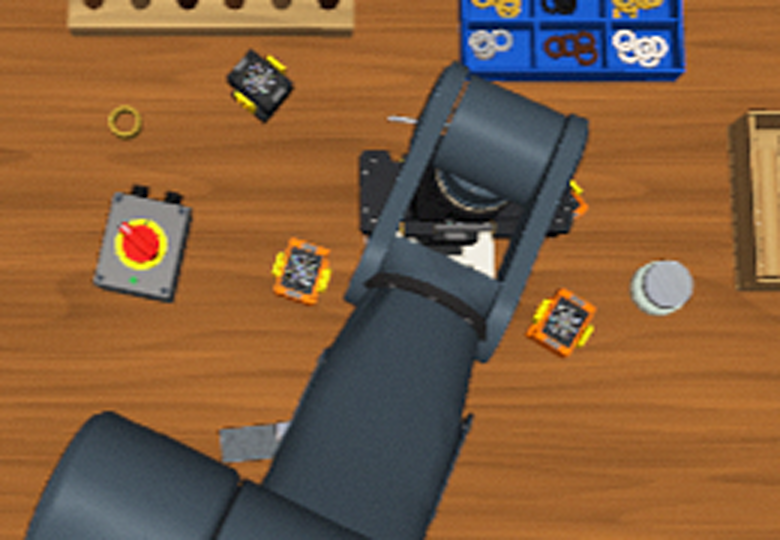

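The pictures show the cassette clear of its empty well, with the hood top about 98 mm higher than before, so its underside is about 6 cm above the drive. It is level. The switch stands turned counter-clockwise, and nothing else has moved.

```bash
python3 -c "
from rig import bot
print(bot.hand_in())"; python3 st.py
```

```text
the job is handed in; nothing more can be done
None
the job is handed in; nothing more can be done
```

The main switch is off and the fan cassette is lifted out of the drive. The gripper still held it level by its squeezed catches when I handed the job in, at about 14.6 s of the 58 s allowed.

- **Switch:** I turned it counter-clockwise until the torque rose to about 0.65 N m at the stop. Afterwards the wrist camera put the bar about 62° from the box's x axis. That is roughly 2° more than the 60° stop, and I take the difference as measurement error.
- **Cassette height:** The catches let go without resistance. The lift was about 98 mm, which puts the underside about 62 mm above the drive's top, worked out from the hood height. The hood's tilt fitted at under 0.5°.
- **Grip:** The pull of about 1.4 N at the wrist fits the cassette's weight, and the opening held steady. It read about 45 mm where I expected 48 mm for fully squeezed catches. The pictures showed the fingers on both catches, and the lift went freely.
- **Rest of the bench:** In the last pictures the spare, the orange look-alikes, the ferrule and the jar are where they were. The arm partly hid the brush and the screwdriver in the top view, but both look unmoved in the side view. I did not check the billet and the chanter bell again at the end; the arm never went near them.

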